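# Hold the planter core down on its sprung drain former

### The arm

A 7-joint arm with a two-finger parallel gripper is mounted at the origin on the work surface. World frame = base frame: x ahead of the robot, y to its left, z up, the work surface at z = 0. Lengths are in mm, angles in rad, forces in N, time in s.
With the tool pointing down it reaches from about 400 to 875 mm from the base axis. Payload 4.4 kg.
Tool frame: the origin (TCP) lies midway between the tips of the shut fingers; the grasp point (between the pads) lies 19 mm behind it (ctrl.pinch_z is the distance from the TCP to the grasp point, in mm); z points along the fingers, y is the line along which they close (so a half turn about z gives the same grasp; the last joint's range is limited). The gripper opens to 85 mm and grips with 20 to 120 N. Pads are 22 mm wide; open, the fingers measure 114 mm over their backs; the gripper's body (76 mm by 85 mm) begins 54 mm behind the grasp point. The pads swing forward as they close: fully open they stand 13 mm farther back than shut.
Start: joints at [-1.381, 0.628, 0.038, 1.517, -0.027, 0.996, -0.02], TCP at [164.438, 628.87, 231.313] pointing down, gripper open.
Joint ranges: [-3.06, 3.06], [-0.37, 2.12], [-1.25, 1.32], [0.18, 2.47], [-1.1, 4.24], [0.23, 1.98], [-2.94, 2.94]. Speed limits (rad/s): [2.57, 2.57, 3.14, 3.14, 3.14, 3.14, 3.14].

### API

Orientations are given as [roll, pitch, yaw] about the fixed x, y, z axes, in that order (R = Rz(yaw) Ry(pitch) Rx(roll)).
In Python, from cell import read_state, cams, order, ctrl gives the robot as it stands.
- The arm moves only by the tool move_arm, never from a script. Its argument "targets" is text: rows parted by semicolons, each of 7 numbers parted by spaces: the gripper's target within -1 to 1 (fully open at 1, half-way at 0, shut at -1), then the shift along the tool's x, y, z in cm, then the turn, a rotation vector about the tool's x, y, z in degrees. A call has 1 to 5 rows; each row shifts and turns the commanded pose from where the row before left it, along the tool's axes as they then stand; what a row does not reach is not made up. A row lasts 1/12 s, in which the tool goes at most 41.7 mm and 7.16 degrees, less where a joint would pass 70% of its speed; a pose out of reach is approached as far as the arm can. A call with a gripper value outside its range is refused whole. The fingers move at their own pace and stop on an object; the grip force is fixed at half the most. Time passes only in rows, so rows that do not move let the fingers close. It gives the time, the measured TCP pose, the force, the opening and the grip force at its end, in the units of the state.
- read_state(): the state, without advancing time (a new reading comes with each control period).
- cams.get_image(name): name is "scene" or "top"; returns a dict with "color" (480x640x3 uint8, red, green, blue), "fovy" (degrees; the focal length in pixels is half the picture's height over the tangent of half this angle, whatever the lens; pixels are square), "cx", "cy" (the principal point, pixels), "rvec" (rotation vector, rad) and "tvec" (3), from world to camera coordinates, as OpenCV has them. Camera axes: x right, y down, z forward; pixel columns grow to the right and rows downward; lengths in mm; the calibration is good to about 2 mm. A picture is of the moment at which its call begins. There is no depth.
- order.finish_job(): hands the job in; it is judged then, once.
The state is a dict: "clock": time; "qpos": joint angles; "qd": joint speeds; "tau": joint torques, N m; "eef_pos": TCP position; "tool_rot": TCP orientation; "force": force on the tool from outside, world axes, zero at the start; "torque": the same for the moment, N m; "width": finger opening in mm; "gripper_force": force on a finger pad.
Only numpy, scipy, OpenCV 4.12 (cv2) and the standard library are available. Lean on these libraries where they do the work, as an engineer would, in place of code of your own. Each camera call takes 0.05 s, during which the arm holds its last target. There are 200 camera calls.

### The job

Dry-fit the planter mould: pick up the pink core by its wooden batten, lower it centred into the plywood form so that the batten's two ends drop into the two notches, and press it down against the sprung drain-hole former until the batten bottoms on the steel strips in both notches. The spring lifts the core if you let go, so finish while still gripping the batten and holding it firmly down on its stops, without forcing it, so that I can fit the clamps. Leave the cup, wax tub, mallet and concrete planter where they are.

Things in the scene. Friction and masses are not known exactly. Their poses are not given: they have to be found in the camera images.
- batten_mid (a point): grip point of the core: centre of its pale wooden batten (on edge, 210 mm long, 24 wide, 48 high), marked by a dark line round it. 24 mm above the batten's underside, 88 mm above the core's underside. y axis along the batten, x across it, z up. The two ends are alike: a half turn makes no difference.
- core: the core: one rigid loose piece, 0.32 to 0.48 kg, standing upright on the bench at the start. A pink tapered square block (100 mm square at the bottom, 110 at the top, 64 high); the batten is screwed on edge across the middle of its top. Origin: centre of the block's underside; axes as batten_mid's.
- batten_end_a (a point): point on the batten's underside, 77.5 mm along +y from its middle: the spot that rests in one notch
- batten_end_b (a point): the same at the other end, 77.5 mm along -y
- form: open square plywood form fixed to the bench: 170 mm square outside, 140 inside (base 180), rim 138 mm above the bench, inner floor at 38. Origin: centre of its underside, z up. The walls at +y and -y have a notch in mid top edge, so the seated batten lies along the form's y. Notches: 16 mm deep to a steel strip, 29 wide at the bottom, flared to about 43 at the rim.
- form_seat (a point): centre of the form at the height of the steel strips' tops, 122 mm above the bench: the middle of the batten's underside must come here (batten_mid then lies 24 mm above). Same axes as the form.
- rests: the two steel strips (28 x 15 mm) at the bottoms of the notches: the hard stops. Origin and axes as the form's.
- former (a joint): sprung drain-hole former: 25 mm steel sleeve with black rubber top, upright in the middle of the form's floor. Value in m: 0 = up, grows as it is pressed down. Up, its top is 70 mm above the bench, so it meets the core 12 mm before the stops; at the stops it reads 0.012. Spring: 7 N up at 0, 12.4 N at 0.012, more than the core's weight.
- cup: orange open mixing cup, 84 mm across the rim, 100 mm high; origin at the centre of its underside
- wax: blue tub with a white lid, 76 mm across, 60 mm high; origin at the centre of its underside
- mallet: black rubber mallet lying on the bench, head 54 mm across and 85 mm long, wooden handle, 232 mm long in all; origin under its middle
- planter: finished grey concrete planter, 90 mm square, 75 mm high; origin at the centre of its underside
There are look-alikes about, which are no part of the job. There is more than one size of the core; the job needs the smallest.

How it is judged:
By the outcome, as a careful person would: the job done as asked, in the order asked, and still so for the second after the job is handed in, while the arm keeps its last pose, push and grip.
It also fails if it takes over 48 s, if anything falls off the work surface, if the arm or the gripper's body presses on something with over 40 N, if the wrist force passes 120 N, or if a joint passes its speed limit or range.

## Working session

There is one attempt and no reset: what is moved stays moved. The work goes in short steps, Python scripts to look and compute and a tool call to move; the robot and the scene stay as the last step left them, time stands still between calls to the robot, and variables do not carry over. Pictures are saved under pics/ and viewed, at most 10 in all, crops included, and the job is handed in when it is done.

Besides the shell and the picture viewer there is one more tool, called after ">>>" in YAML: its name, and indented under it one key for each argument. move_arm: Moves the arm, as the interface text tells. Its arguments: {"type":"object","properties":{"targets":{"type":"string"}},"required":["targets"]}

```bash
ls; mkdir -p pics; cat > h.py <<'E'
import numpy as np, cv2
from cell import read_state, cams, order, ctrl
def grab(n,f=None):
    d=cams.get_image(n)
    if f: cv2.imwrite('pics/'+f,cv2.cvtColor(d['color'],cv2.COLOR_RGB2BGR))
    return d
def cal(d):
    f=240/np.tan(np.radians(d['fovy'])/2)
    K=np.array([[f,0,d['cx']],[0,f,d['cy']],[0,0,1]])
    return K,cv2.Rodrigues(np.array(d['rvec'],float))[0],np.array(d['tvec'],float).ravel()
def ray(d,uv):
    K,R,t=cal(d); c=-R.T@t
    v=R.T@np.linalg.inv(K)@np.array([uv[0],uv[1],1.]); return c,v
def onz(d,uv,z):
    c,v=ray(d,uv); return c+v*(z-c[2])/v[2]
def proj(d,P):
    K,R,t=cal(d); q=K@(R@np.array(P,float)+t); return q[:2]/q[2]
E
python3 - <<'E'
from h import *
for n in('scene','top'):
    d=grab(n,n+'0.png'); print(n,{k:v for k,v in d.items() if k!='color'}, -cal(d)[1].T@cal(d)[2])
print(read_state())
E
```

```text
pics
scene {'fovy': 46.57674566841969, 'cx': 318.86200226905623, 'cy': 237.23944599136877, 'rvec': array([ 1.1776504 ,  2.43195762, -0.88203232]), 'tvec': array([ 289.93977731, -210.33724672, 1895.3803726 ])} [1260.82863346  625.25113025 1319.14584858]
top {'fovy': 43.11379563732059, 'cx': 302.51320241473263, 'cy': 242.86620005878248, 'rvec': array([ 2.13363154, -2.15592258,  0.19161389]), 'tvec': array([ -10.91447362,  460.74673036, 1750.2247902 ])} [ 173.24308513   15.57423971 1801.50985788]
{'clock': 0.1, 'qpos': array([-1.38082055,  0.62925703,  0.03847333,  1.51829119, -0.02701902,
        0.99629932, -0.01998867]), 'qd': array([ 1.04313810e-03, -2.20651672e-03, -5.45618245e-04, -2.36171825e-03,
        3.22674980e-06,  2.26671701e-03, -3.20989209e-04]), 'tau': array([ 3.16020451e-03, -5.64529824e+01,  1.23083811e+00, -1.93972099e+01,
        1.13844388e-02,  5.42423208e-03, -2.81268308e-05]), 'eef_pos': array([164.28425697, 628.30395665, 230.47195208]), 'tool_rot': array([-3.13985657e+00,  1.91123985e-05,  2.88579424e+00]), 'force': array([-0.00540457, -0.81422534,  0.53497954]), 'torque': array([-0.01414505,  0.00789461, -0.01106482]), 'gripper_force': 0.0, 'width': 85.1310183086273}
```

View pics/scene0.png

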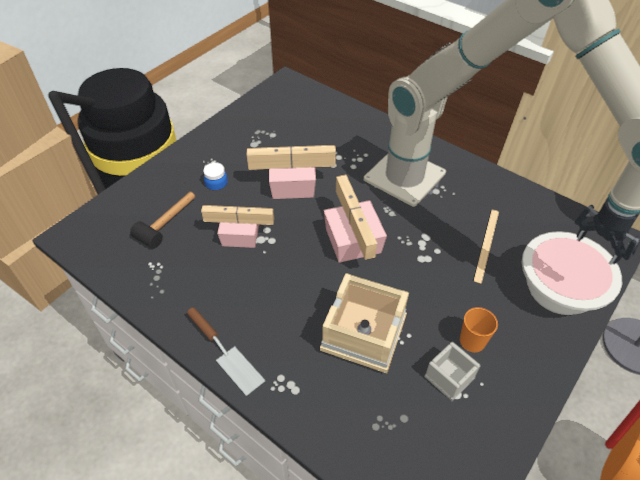

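View pics/top0.png

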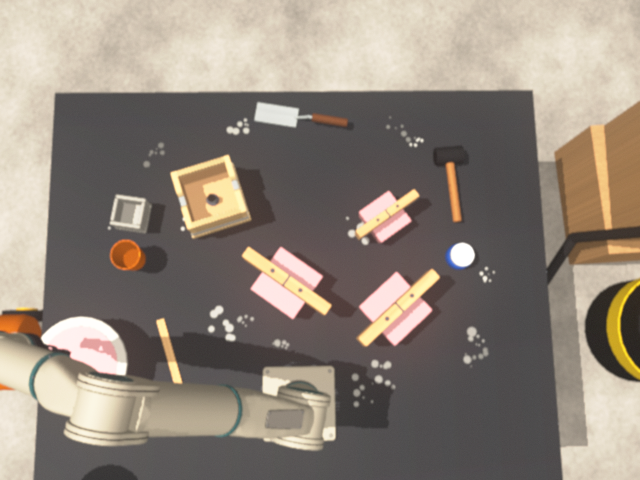

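The smallest core is at top (387,215) / scene (238,225). The form is at top (210,197) / scene (365,322). I'll look closer at both.

```bash
python3 - <<'E'
from h import *
t=cv2.imread('pics/top0.png');s=cv2.imread('pics/scene0.png')
def c(i,u,v): return cv2.resize(i[v:v+75,u:u+100],(400,300),interpolation=cv2.INTER_CUBIC)
def c2(i,u,v): return cv2.resize(i[v:v+100,u:u+133],(400,300),interpolation=cv2.INTER_CUBIC)
cv2.imwrite('pics/m.png',np.vstack([np.hstack([c(t,340,180),c(s,190,185)]),np.hstack([c2(t,145,147),c2(s,300,270)])]))
E
```

```text
(no output)
```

View pics/m.png

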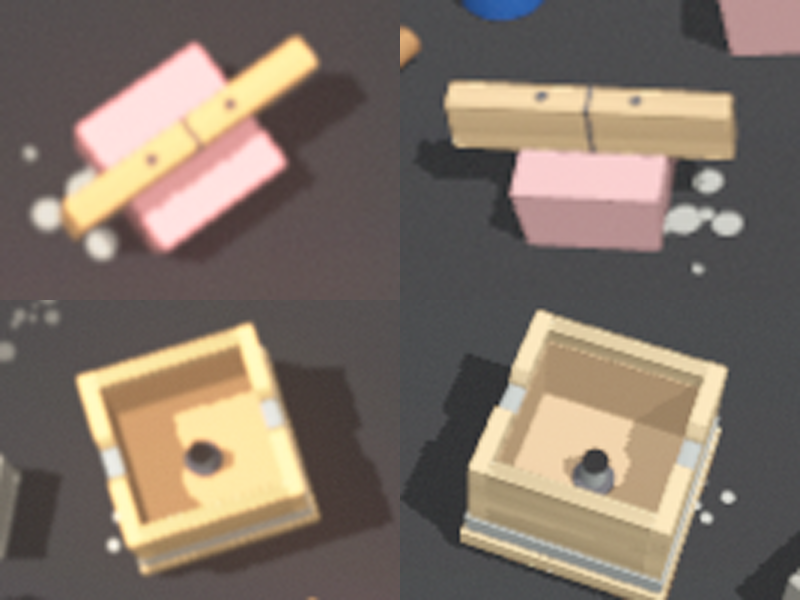

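The montage shows the smallest core's dark line and batten ends in both views, and the form's two steel strips in its notches. I'll compute their positions.

```bash
python3 - <<'E'
from h import *
T=grab('top');S=grab('scene')
f4=lambda x,y,u,v,k=4:((x+.5)/k-.5+u,(y+.5)/k-.5+v)
def yaw(p,q): return np.degrees(np.arctan2(*(p-q)[1::-1]))
p=onz(T,f4(308,48,340,180),112);q=onz(T,f4(70,217,340,180),112);m=onz(T,f4(193,133,340,180),112)
print('top core',p,q,(p+q)/2,m,np.linalg.norm(p-q),yaw(p,q))
p=onz(S,f4(47,93,190,185),112);q=onz(S,f4(334,105,190,185),112);m=onz(S,f4(189,99,190,185),112)
print('scene core',p,q,(p+q)/2,m,np.linalg.norm(p-q),yaw(p,q))
# pale wood batten mask, yaw cross check; steel strips
def strips(d,box):
    u,v,w,h=box; im=d['color'][v:v+h,u:u+w]; hsv=cv2.cvtColor(im,cv2.COLOR_RGB2HSV)
    mk=((hsv[...,1]<45)&(hsv[...,2]>150)).astype(np.uint8)
    n,l,st,ce=cv2.connectedComponentsWithStats(mk)
    return [(st[i,4],ce[i]+[u,v]) for i in range(1,n) if st[i,4]>8]
for n,d,b in(('T',T,(165,150,90,95)),('S',S,(315,270,100,95))):
    r=strips(d,b)
    for a,c in r: print(n,a,c,onz(d,c,122))
# form rim outer corners at z=138
k=400/133
for n,d,o,cs in(('T',T,(145,147),[(78,77),(251,24)]),('S',S,(300,270),[(142,11),(326,69),(270,230),(71,168)])):
    for c in cs: print('rim',n,onz(d,f4(*c,*o,k),138))
E
```

```text
top core [ 594.28000106 -343.21341416  112.        ] [ 472.82283322 -169.19393882  112.        ] [ 533.55141714 -256.20367649  112.        ] [ 532.76815591 -258.47788698  112.        ] 212.2136221355208 -55.08682461737472
scene core [ 594.96695415 -341.41847737  112.        ] [ 472.64784417 -167.44054532  112.        ] [ 533.80739916 -254.42951135  112.        ] [ 534.3528839  -255.09694883  112.        ] 212.67412984461095 -54.88999947135614
T 50 [235.04 184.08] [617.7924777  175.54611206 122.        ]
T 55 [181.89090909 200.54545455] [571.03544256 325.11827288 122.        ]
T 18 [182.27777778 228.11111111] [491.80643285 322.43844723 122.        ]
S 60 [337.16666667 302.45      ] [616.12393608 176.57491331 122.        ]
S 298 [377.30201342 340.1442953 ] [642.32313273 318.37305047 122.        ]
S 10 [366.  329.5] [635.1399284  279.81706147 122.        ]
S 13 [408.38461538 335.38461538] [584.45014844 370.42683262 122.        ]
S 11 [401.36363636 342.09090909] [610.62021563 367.03987162 122.        ]
rim T [649.18798914 355.53729223 138.        ]
rim T [699.65405783 194.13617418 138.        ]
rim S [536.69847185 147.87908792 138.        ]
rim S [488.85238789 306.38275055 138.        ]
rim S [645.99900182 354.19527722 138.        ]
rim S [699.04268728 196.30672907 138.        ]
```

Both views agree:
- **Core:** batten_mid is at about (533.7, -255.5), with the batten along -55°.
- **Form:** the centre is at about (593.5, 251), with its y axis along -72.6°.

I'll sweep round the base on an arc.

>>> move_arm:
  targets: "1 -4 0 -0.5 0 0 3.5;1 -4 0 -0.5 0 0 3.5;1 -4 0 -0.5 0 0 3.5;1 -4 0 -0.5 0 0 3.5;1 -4 0 0 0 0 3.5"

```text
clock: 0.62
eef_pos: [351.7, 555.2, 252.2]
tool_rot: [3.139, 0.0, 2.578]
force: [0.3, 0.8, -0.7]
width: 85.6
gripper_force: 0.0
```

>>> move_arm:
  targets: "1 -4 0 0 0 0 3.5;1 -4 0 0 0 0 3.5;1 -4 0 0 0 0 3.5;1 -4 0 0 0 0 3.5;1 -4 0 0 0 0 3.5"

```text
clock: 1.03
eef_pos: [505.5, 428.3, 251.0]
tool_rot: [3.142, -0.0, 2.272]
force: [0.6, 0.7, 0.3]
width: 85.4
gripper_force: 0.0
```

>>> move_arm:
  targets: "1 -4 0 0 0 0 3.5;1 -4 0 0 0 0 3.5;1 -4 0 0 0 0 3.5;1 -4 0 0 0 0 3.5;1 -4 0 0 0 0 3.5"

```text
clock: 1.45
eef_pos: [614.6, 261.5, 251.0]
tool_rot: [-3.142, -0.0, 1.967]
force: [0.3, 0.3, -0.8]
width: 85.3
gripper_force: 0.0
```

>>> move_arm:
  targets: "1 -4 0 0 0 0 3.5;1 -4 0 0 0 0 3.5;1 -4 0 0 0 0 3.5;1 -4 0 0 0 0 3.5;1 -4 0 0 0 0 3.5"

```text
clock: 1.87
eef_pos: [668.5, 69.6, 251.0]
tool_rot: [-3.142, -0.0, 1.661]
force: [1.0, -0.1, -0.9]
width: 85.4
gripper_force: 0.0
```

>>> move_arm:
  targets: "1 -4 0 0 0 0 0;1 -4 0 0 0 0 -7;1 -4 0 0 0 0 -7;1 0 0 0 0 0 -7;1 0 0 0 0 0 -7"

```text
clock: 2.28
eef_pos: [683.8, -52.5, 251.0]
tool_rot: [-3.14, 0.002, 2.152]
force: [0.8, 2.3, -0.1]
width: 85.6
gripper_force: 0.0
```

```bash
cat >> h.py <<'E'
from scipy.spatial.transform import Rotation as Ro
def go(x,y,z,yawd):
    s=read_state(); R=Ro.from_euler('xyz',s['tool_rot']); G=Ro.from_euler('xyz',[np.pi,0,np.radians(yawd)])
    print('cm',np.round(R.inv().apply(np.array([x,y,z])-s['eef_pos'])/10,2),'deg',np.round(np.degrees((R.inv()*G).as_rotvec()),2),'pos',np.round(s['eef_pos'],1),'yaw',round(np.degrees(s['tool_rot'][2]),2),'qd',np.abs(s['qd']).max().round(3),'F',np.round(s['force'],1))
E
python3 -c "
from h import *
go(533.7,-255.5,180,125)"
```

```text
cm [ -8.71 -23.67   7.15] deg [-0.09  0.1  -1.7 ] pos [683.8 -52.5 251. ] yaw 123.3 qd 1.226 F [ 0.8  2.3 -0.1]
```

>>> move_arm:
  targets: "1 -1.2 -3.4 0 0 0 0;1 -1.2 -3.4 0 0 0 0;1 -1.2 -3.4 0 0 0 0;1 -1.2 -3.4 1 0 0 0;1 -1.2 -3.4 2 0 0 0"

```text
clock: 2.7
eef_pos: [575.5, -192.7, 223.2]
tool_rot: [3.138, 0.004, 2.153]
force: [0.8, -1.3, -0.8]
width: 85.4
gripper_force: 0.0
```

>>> move_arm:
  targets: "1 -1.2 -3.4 2 0 0 0;1 -1.2 -3.4 2 0 0 0;1 0 0 0 0 0 0;1 0 0 0 0 0 0;1 0 0 0 0 0 0"

```text
clock: 3.12
eef_pos: [532.0, -248.0, 181.3]
tool_rot: [3.141, -0.0, 2.153]
force: [0.2, -0.3, 0.7]
width: 85.8
gripper_force: 0.0
```

```bash
python3 -c "
from h import *
d=grab('top');s=grab('scene')
c=lambda d,u,v: cv2.resize(d['color'][v:v+100,u:u+130,::-1],(390,300),interpolation=cv2.INTER_CUBIC)
cv2.imwrite('pics/n.png',np.hstack([c(d,320,160),c(s,170,165)]))
go(533.7,-255.5,180,125)"
```

```text
cm [-0.76 -0.42  0.18] deg [ 0.1   0.03 -1.51] pos [ 533.  -246.9  181.8] yaw 123.49 qd 0.009 F [0.8 0.7 0.2]
```

View pics/n.png

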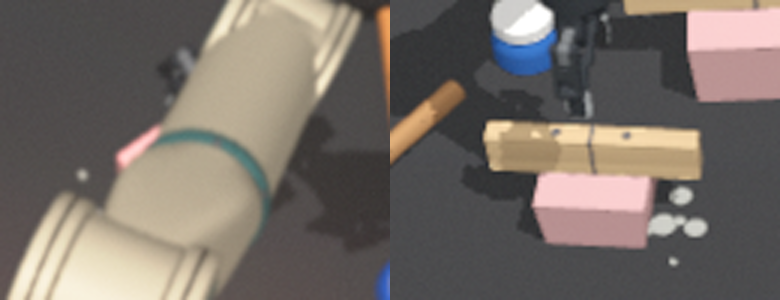

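The scene view shows the fingers straddling the line of the batten, above its middle. I'll correct and descend.

>>> move_arm:
  targets: "1 -0.8 -0.4 1 0 0 -1.5;1 0 0 2.5 0 0 0;1 0 0 2.5 0 0 0;1 0 0 2.5 0 0 0;1 0 0 1.5 0 0 0"

```text
clock: 3.63
eef_pos: [533.0, -255.0, 79.5]
tool_rot: [3.141, -0.002, 2.182]
force: [-0.6, -0.1, 0.1]
width: 85.6
gripper_force: 0.0
```

>>> move_arm:
  targets: "1 0 0 1 0 0 0;1 0 0 0 0 0 0;1 0 0 0 0 0 0"

```text
clock: 3.88
eef_pos: [533.3, -256.6, 71.6]
tool_rot: [3.141, 0.0, 2.18]
force: [0.9, 0.3, 0.4]
width: 85.6
gripper_force: 0.0
```

```bash
python3 -c "
from h import *
go(533.7,-255.5,71,125);s=grab('scene')
cv2.imwrite('pics/o.png',cv2.resize(s['color'][165:265,170:300,::-1],(650,500),interpolation=cv2.INTER_CUBIC))"
```

```text
cm [0.07 0.09 0.06] deg [ 0.03  0.02 -0.08] pos [ 533.3 -256.6   71.6] yaw 124.92 qd 0.026 F [0.9 0.3 0.4]
```

View pics/o.png

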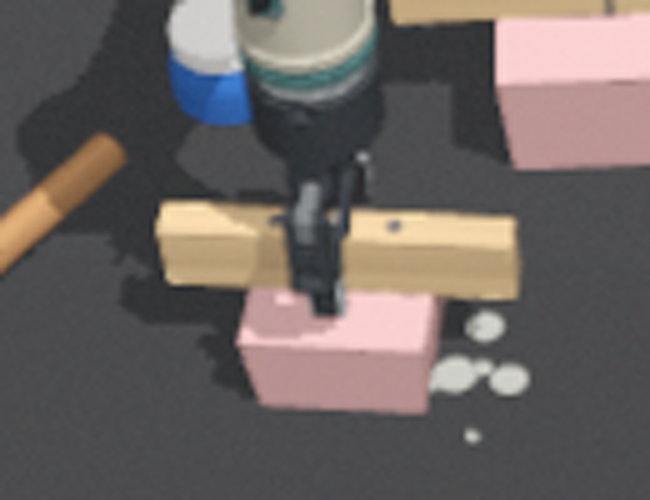

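```bash
python3 -c "
from h import *
s=grab('scene');st=read_state();R=Ro.from_euler('xyz',st['tool_rot'])
for y in(-45,45):
  for z in(-13,-32): print(y,z,(proj(s,st['eef_pos']+R.apply([0,y,z]))-[170,165])*5)
print((proj(s,[533.7,-255.5,112])-[170,165])*5)"
```

```text
-45 -13 [348.81715042 194.81470119]
-45 -32 [345.47472095 173.08931084]
45 -13 [325.67967916 306.39207815]
45 -32 [322.01012573 284.8958301 ]
[334.64719025 220.92373989]
```

The projected fingertip matches the picture, so the grip is aligned. Closing, then lifting.

>>> move_arm:
  targets: "-1 0 0.1 0 0 0 0;-1 0 0 0 0 0 0;-1 0 0 0 0 0 0;-1 0 0 0 0 0 0;-1 0 0 0 0 0 0"

```text
clock: 4.4
eef_pos: [533.3, -256.8, 71.5]
tool_rot: [3.141, 0.0, 2.179]
force: [-1.3, -1.1, 3.7]
width: 25.9
gripper_force: 3.5
```

>>> move_arm:
  targets: "-1 0 0 0 0 0 0;-1 0 0 0 0 0 0;-1 0 0 0 0 0 0;-1 0 0 0 0 0 0;-1 0 0 0 0 0 0"

```text
clock: 4.82
eef_pos: [533.2, -256.8, 71.5]
tool_rot: [-3.142, 0.0, 2.179]
force: [-2.1, -0.6, 4.4]
width: 23.3
gripper_force: 62.7
```

>>> move_arm:
  targets: "-1 0 0 -1 0 0 0;-1 0 0 -2 0 0 0;-1 0 0 -3 0 0 0;-1 0 0 -3 0 0 0;-1 0 0 -3 0 0 0"

```text
clock: 5.23
eef_pos: [532.6, -256.1, 192.2]
tool_rot: [-3.141, -0.002, 2.179]
force: [1.9, -0.5, -3.2]
width: 23.5
gripper_force: 61.7
```

>>> move_arm:
  targets: "-1 0 0 -3 0 0 0;-1 0 0 -3 0 0 0;-1 0 0 -2 0 0 0;-1 0 0 -1 0 0 0;-1 0 0 0 0 0 0"

```text
clock: 5.65
eef_pos: [534.2, -257.0, 283.5]
tool_rot: [3.139, 0.003, 2.179]
force: [0.1, -0.6, -3.2]
width: 23.5
gripper_force: 62.1
```

```bash
python3 -c "
from h import *
go(593.5,251,275,107.4);print(read_state()['width'])"
```

```text
cm [38.3  33.89  0.8 ] deg [ 0.15  0.17 17.45] pos [ 534.2 -257.   283.5] yaw 124.85 qd 0.054 F [ 0.1 -0.6 -3.2]
23.524642513605514
```

>>> move_arm:
  targets: "-1 1.1 1 0 0 0 0;-1 2.2 2 0 0 0 0;-1 2.2 2 0 0 0 0;-1 2.2 2 0 0 0 0;-1 2.2 2 0 0 0 0"

```text
clock: 6.07
eef_pos: [549.2, -122.2, 279.0]
tool_rot: [-3.139, -0.003, 2.179]
force: [-0.0, 0.0, -3.1]
width: 23.2
gripper_force: 61.9
```

>>> move_arm:
  targets: "-1 2.2 2 0 0 0 0;-1 2.2 2 0 0 0 0;-1 2.2 2 0 0 0 0;-1 2.2 2 0 0 0 0;-1 2.2 2 0 0 0 0"

```text
clock: 6.48
eef_pos: [568.4, 25.0, 279.0]
tool_rot: [-3.138, -0.002, 2.179]
force: [0.4, -0.1, -3.1]
width: 23.1
gripper_force: 61.9
```

>>> move_arm:
  targets: "-1 2.2 2 0 0 0 0;-1 2.2 2 0 0 0 0;-1 2.2 2 0 0 0 0;-1 2.2 2 0 0 0 0;-1 2.2 2 0 0 0 0"

```text
clock: 6.9
eef_pos: [587.6, 172.1, 278.8]
tool_rot: [-3.137, -0.001, 2.179]
force: [0.4, 0.6, -4.2]
width: 23.4
gripper_force: 61.9
```

>>> move_arm:
  targets: "-1 2.2 1.7 0 0 0 2;-1 2.2 1.7 0 0 0 4;-1 1.3 1 0 0 0 5;-1 0.7 0.5 0 0 0 4;-1 0 0 0 0 0 2.4"

```text
clock: 7.32
eef_pos: [595.2, 254.7, 278.0]
tool_rot: [-3.137, -0.002, 1.877]
force: [-0.2, 0.3, -3.7]
width: 23.6
gripper_force: 61.8
```

>>> move_arm:
  targets: "-1 0 0 0 0 0 0;-1 0 0 0 0 0 0;-1 0 0 0 0 0 0"

```text
clock: 7.57
eef_pos: [596.5, 250.1, 280.0]
tool_rot: [-3.139, 0.001, 1.875]
force: [-0.4, -0.2, -3.1]
width: 23.1
gripper_force: 61.8
```

```bash
python3 -c "
from h import *
go(593.5,251,275,107.4);t=grab('top');s=grab('scene')
c=lambda d,u,v: cv2.resize(d['color'][v:v+150,u:u+100,::-1],(400,600),interpolation=cv2.INTER_CUBIC)
cv2.imwrite('pics/p.png',np.hstack([c(t,160,120),c(s,315,225)]))"
```

```text
cm [ 0.18 -0.25  0.5 ] deg [-0.14  0.03  0.06] pos [596.5 250.1 280. ] yaw 107.46 qd 0.012 F [-0.4 -0.2 -3.1]
```

View pics/p.png

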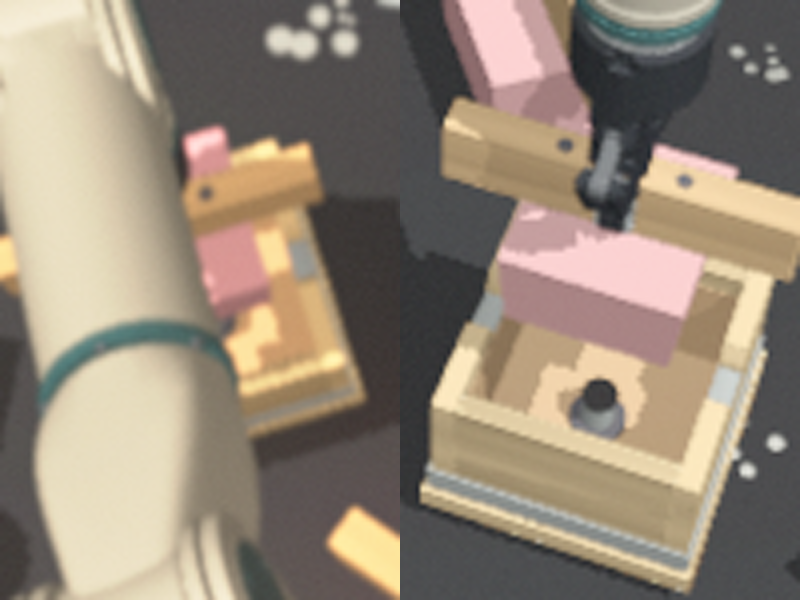

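The core is held level above the form. The scene view shows the two batten screws at crop (566,145) and (685,180), which give the offset and yaw in the hand. I'll check them numerically.

```bash
python3 -c "
from h import *
d=grab('scene');f=lambda x,y:((x-400+.5)/4-.5+315,(y+.5)/4-.5+225)
a=onz(d,f(566,145),320.5);b=onz(d,f(685,180),320.5);print(a,b,(a+b)/2,np.degrees(np.arctan2(*(b-a)[1::-1])),np.linalg.norm(a-b))
# screws on the bench, first picture
g=lambda x,y:((x-400+.5)/4-.5+190,(y+.5)/4-.5+185)
a=onz(d,g(541,97),112);b=onz(d,g(635,100),112);print(a,b,(a+b)/2,np.degrees(np.arctan2(*(b-a)[1::-1])),np.linalg.norm(a-b))
go(593.5,251,275,107.4)"
```

```text
[607.73149626 217.35080809 320.5       ] [586.5330637  283.68238188 320.5       ] [597.13227998 250.51659499 320.5       ] 107.7229875245727 69.6365652799015
[ 554.83146324 -284.21207346  112.        ] [ 514.08355508 -227.86295548  112.        ] [ 534.45750916 -256.03751447  112.        ] 125.87193427442233 69.53858725115781
cm [ 0.17 -0.3   0.6 ] deg [-0.03  0.    0.02] pos [596.9 250.2 281. ] yaw 107.42 qd 0.006 F [ 0.2  0.1 -3.1]
```

>>> move_arm:
  targets: "-1 0.2 -0.3 1 0 0 0;-1 0 0 2 0 0 0;-1 0 0 2 0 0 0;-1 0 0 1 0 0 0;-1 0 0 0.5 0 0 0"

```text
clock: 8.13
eef_pos: [592.5, 251.3, 214.6]
tool_rot: [-3.138, 0.0, 1.875]
force: [-0.7, -0.5, -3.9]
width: 23.2
gripper_force: 61.7
```

>>> move_arm:
  targets: "-1 0 0 0 0 0 0;-1 0 0 0 0 0 0;-1 0 0 1 0 0 0;-1 0 0 1 0 0 0;-1 0 0 1 0 0 0"

```text
clock: 8.55
eef_pos: [593.7, 252.1, 185.9]
tool_rot: [3.141, -0.0, 1.875]
force: [0.1, 0.3, -4.3]
width: 23.1
gripper_force: 62.0
```

>>> move_arm:
  targets: "-1 0 0 1 0 0 0;-1 0 0 1 0 0 0;-1 0 0 0.5 0 0 0;-1 0 0 0 0 0 0;-1 0 0 0 0 0 0"

```text
clock: 8.97
eef_pos: [593.4, 251.9, 160.8]
tool_rot: [-3.141, 0.0, 1.875]
force: [-0.1, -0.2, -2.6]
width: 23.7
gripper_force: 61.9
```

```bash
python3 -c "
from h import *
go(593.5,251,129.5,107.4);s=grab('scene')
c=lambda d,u,v: cv2.resize(d['color'][v:v+112,u:u+150,::-1],(750,560),interpolation=cv2.INTER_CUBIC)
cv2.imwrite('pics/q.png',c(s,295,260))"
```

```text
cm [-0.08 -0.02  3.13] deg [-0.04  0.01  0.04] pos [593.4 251.9 160.8] yaw 107.44 qd 0.017 F [-0.1 -0.2 -2.6]
```

View pics/q.png

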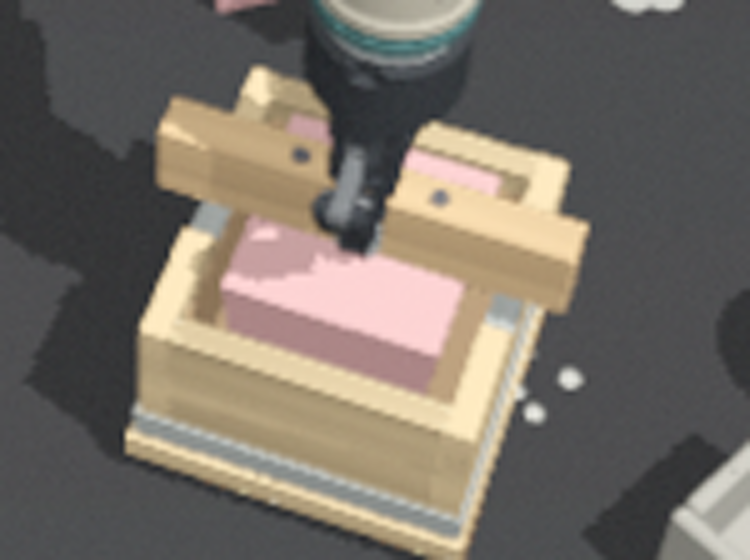

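The core is centred between the walls, with the batten above both notches. I'll go down slowly and watch the force.

>>> move_arm:
  targets: "-1 0 0 0.5 0 0 0;-1 0 0 0.5 0 0 0;-1 0 0 0.5 0 0 0;-1 0 0 0 0 0 0;-1 0 0 0 0 0 0"

```text
clock: 9.43
eef_pos: [593.2, 251.9, 145.8]
tool_rot: [-3.141, 0.0, 1.875]
force: [-0.0, -0.2, -3.7]
width: 23.3
gripper_force: 61.9
```

>>> move_arm:
  targets: "-1 0 0 0.2 0 0 0;-1 0 0 0.2 0 0 0;-1 0 0 0.2 0 0 0;-1 0 0 0 0 0 0;-1 0 0 0 0 0 0"

```text
clock: 9.85
eef_pos: [593.8, 252.0, 141.1]
tool_rot: [3.141, -0.0, 1.875]
force: [-1.6, -0.3, 3.6]
width: 23.4
gripper_force: 62.7
```

>>> move_arm:
  targets: "-1 0 0 0.2 0 0 0;-1 0 0 0.2 0 0 0;-1 0 0 0.2 0 0 0;-1 0 0 0 0 0 0;-1 0 0 0 0 0 0"

```text
clock: 10.27
eef_pos: [593.8, 252.0, 134.7]
tool_rot: [3.141, -0.0, 1.875]
force: [-1.8, -0.8, 6.4]
width: 23.3
gripper_force: 63.0
```

>>> move_arm:
  targets: "-1 0 0 0.1 0 0 0;-1 0 0 0.1 0 0 0;-1 0 0 0.1 0 0 0;-1 0 0 0 0 0 0;-1 0 0 0 0 0 0"

```text
clock: 10.68
eef_pos: [593.8, 252.0, 132.0]
tool_rot: [3.141, -0.0, 1.875]
force: [-1.5, -0.3, 7.7]
width: 23.4
gripper_force: 63.3
```

>>> move_arm:
  targets: "-1 0 0 0.1 0 0 0;-1 0 0 0.1 0 0 0;-1 0 0 0 0 0 0;-1 0 0 0 0 0 0"

```text
clock: 11.02
eef_pos: [593.8, 252.1, 130.1]
tool_rot: [3.141, -0.0, 1.875]
force: [-2.5, -0.9, 8.0]
width: 23.2
gripper_force: 63.5
```

>>> move_arm:
  targets: "-1 0 0 0.05 0 0 0;-1 0 0 0.05 0 0 0;-1 0 0 0 0 0 0;-1 0 0 0 0 0 0"

```text
clock: 11.35
eef_pos: [593.8, 252.0, 129.4]
tool_rot: [3.141, -0.0, 1.875]
force: [-3.6, -0.4, 9.5]
width: 23.4
gripper_force: 63.5
```

>>> move_arm:
  targets: "-1 0 0 0.05 0 0 0;-1 0 0 0.05 0 0 0;-1 0 0 0 0 0 0;-1 0 0 0 0 0 0"

```text
clock: 11.68
eef_pos: [593.8, 252.1, 129.4]
tool_rot: [3.14, -0.001, 1.875]
force: [-4.5, -1.6, 16.1]
width: 23.6
gripper_force: 64.3
```

The batten is on its stop. I'll ease the small sideways force and press a little more.

>>> move_arm:
  targets: "-1 0 -0.05 0.05 0 0 0;-1 0 -0.05 0 0 0 0;-1 0 0 0 0 0 0;-1 0 0 0 0 0 0;-1 0 0 0 0 0 0"

```text
clock: 12.1
eef_pos: [593.8, 252.0, 129.4]
tool_rot: [3.138, -0.001, 1.875]
force: [-4.1, -0.3, 16.7]
width: 23.1
gripper_force: 64.3
```

```bash
python3 -c "
from h import *
go(593.5,251,129.5,107.4);s=grab('scene');print(read_state()['torque'])
c=lambda d,u,v: cv2.resize(d['color'][v:v+112,u:u+150,::-1],(750,560),interpolation=cv2.INTER_CUBIC)
cv2.imwrite('pics/r.png',c(s,295,260))"
```

```text
cm [-0.09 -0.06 -0.01] deg [ 0.18 -0.04  0.04] pos [593.8 252.  129.4] yaw 107.44 qd 0.002 F [-4.1 -0.3 16.7]
[-0.40132371  1.00241574  0.01946772]
```

View pics/r.png

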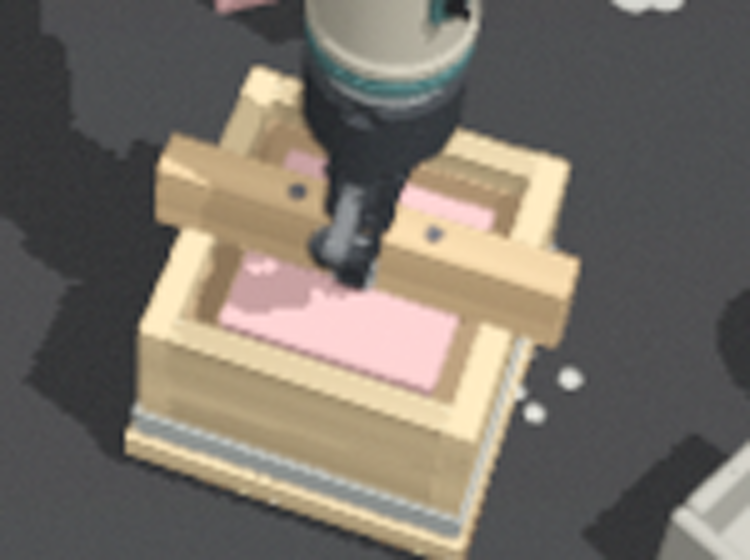

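The batten sits in both notches and the moment across it is near zero, so the load is shared evenly. One last light press for firmness.

>>> move_arm:
  targets: "-1 0 0 0.05 0 0 0;-1 0 0 0.05 0 0 0;-1 0 0 0 0 0 0;-1 0 0 0 0 0 0;-1 0 0 0 0 0 0"

```text
clock: 12.57
eef_pos: [593.8, 252.1, 129.3]
tool_rot: [3.138, -0.001, 1.875]
force: [-5.2, -2.0, 21.2]
width: 23.3
gripper_force: 65.1
```

>>> move_arm:
  targets: "-1 0 0 0 0 0 0;-1 0 0 0 0 0 0;-1 0 0 0 0 0 0;-1 0 0 0 0 0 0;-1 0 0 0 0 0 0"

```text
clock: 12.98
eef_pos: [593.8, 252.1, 129.3]
tool_rot: [3.138, -0.001, 1.875]
force: [-6.4, -2.4, 22.4]
width: 23.2
gripper_force: 65.1
```

Steady at 22 N and on the stops. Handing in.

```bash
python3 -c "
from cell import order
print(order.finish_job())"
```

```text
the job is handed in; nothing more can be done
None
```

The smallest core is seated in the form with its batten on the stops in both notches, still gripped and pressed down with about 22 N, and the job was handed in at about 13 s of the 48 s allowed.

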